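# Put three mixed-up spare parts back in their trays

### The job

The bearing, the thermostat housing and the engine mount each lie in another one's tray. Using the empty black mat to park one part on the way, put each part upright in the middle of the tray whose picture card shows it, so that the mat is empty again. Set the parts down rather than dropping them, and leave the oil filter, the carton and the wrench where they are.

Things in the scene. Friction and masses are not known exactly. Their poses are not given: they have to be found in the camera images.
- bearing: wheel bearing: plain steel ring with a black seal line on its face, outer diameter 60 mm, bore 30 mm, height 40 mm, 0.4 to 0.65 kg. Grip it across the outside (60 mm wide). Origin: centre of underside, z up. Starts upright in a wrong tray, turned any way.
- housing: aluminium thermostat housing: square flange 60 x 60 x 8 mm at the bottom with four bolt holes, on it a round open neck, outer diameter 40 mm, up to 50 mm above the underside, 0.2 to 0.33 kg. Grip it by the neck, fingertips above the flange. Origin: centre of underside, z up. Starts upright in a wrong tray, turned any way.
- mount: engine mount: oblong steel foot plate 104 x 36 x 8 mm (long along x), two bolt holes, and on its middle a black rubber cylinder, diameter 44 mm, to 46 mm above the underside, with a small steel insert on top, to 48 mm; 0.26 to 0.46 kg. Grip it by the cylinder, fingertips above the plate. Origin: centre of underside, z up. Starts upright in a wrong tray, turned any way.
- tray_bearing: fixed blue tray, open on top, outside 136 x 136 x 15 mm, walls 5 mm, floor surface 5 mm above the origin. Origin: centre of the tray's underside; x points to its flat white card (78 x 136 mm, 3 mm thick, centre 108 mm along +x), with a life-size dark picture: the bearing, a round disc of 60 mm with a round white hole of 30 mm.
- tray_housing: fixed blue tray, open on top, outside 136 x 136 x 15 mm, walls 5 mm, floor surface 5 mm above the origin. Origin: centre of the tray's underside; x points to its flat white card (78 x 136 mm, 3 mm thick, centre 108 mm along +x), with a life-size dark picture: the housing, a square of 60 mm with a round white hole in the middle and four small ones in the corners.
- tray_mount: fixed blue tray, open on top, outside 136 x 136 x 15 mm, walls 5 mm, floor surface 5 mm above the origin. Origin: centre of the tray's underside; x points to its flat white card (78 x 136 mm, 3 mm thick, centre 108 mm along +x), with a life-size dark picture: the mount, a round-ended bar 104 mm long across the card, 44 mm wide in the middle, a small white hole near each end.
- mat: square black rubber mat, 136 x 136 x 4 mm, fixed on the counter, empty at the start: the free spot. Origin: centre of its underside, on the counter; its top is 4 mm higher.
- oil_filter: bystander: white upright canister oil filter, diameter 72 mm, 85 mm tall, loose. Origin: centre of its underside.
- carton: bystander: closed cardboard carton with a white paper band, 90 x 130 x 55 mm, loose. Origin: centre of its underside.
- wrench: bystander: steel open-ended wrench lying loose on the counter on the robot's side of the trays, under 15 mm high, about 180 mm long along its x. Origin: under its middle.
Mind the look-alikes: they are no part of the job. Of the things shaped like the mat, the black one is meant.

How it is judged:
By the outcome, as a careful person would: the job done as asked, in the order asked, and still so for the second after the job is handed in, with the robot touching nothing.
It also fails if it takes over 128 s, if anything falls off the work surface, if the arm or the gripper's body presses on something with over 40 N, if the wrist force passes 120 N, or if a joint passes its speed limit or range.

### The arm

A 6-joint arm with a two-finger parallel gripper is mounted at the origin on the work surface. World frame = base frame: x ahead of the robot, y to its left, z up, the work surface at z = 0. Lengths are in mm, angles in rad, forces in N, time in s.
With the tool pointing down it reaches from about 400 to 925 mm from the base axis. Payload 12.5 kg.
Tool frame: the origin (TCP) lies midway between the tips of the shut fingers; the grasp point (between the pads) lies 19 mm behind it (env.pinch_z is the z of the grasp point in the tool frame, in mm); z points along the fingers, y is the line along which they close (so a half turn about z gives the same grasp; the last joint's range is limited). The gripper opens to 95 mm and grips with 3 to 60 N. Pads are 20 mm wide; open, the fingers measure 119 mm over their backs; the gripper's body (75 mm by 180 mm) begins 59 mm behind the grasp point.
Start: joints at [-1.454, 0.491, 1.559, -0, 1.092, -0.106], TCP at [138.123, -609.565, 214.661] pointing down, gripper open.
Joint ranges: [-3.1, 3.1], [-0.84, 2.19], [0.05, 2.79], [-1.13, 4.28], [0.06, 2.93], [-2.69, 2.69]. Speed limits (rad/s): [2.22, 2.22, 2.79, 3.14, 3.14, 3.14].

### API

Orientations are given as [roll, pitch, yaw] about the fixed x, y, z axes, in that order (R = Rz(yaw) Ry(pitch) Rx(roll)).
In Python, from cell import env, eyes gives the robot as it stands.
- The arm moves only by the shell command python3 -m inch 'ROWS'. ROWS is JSON, a list of rows, each a list of 3 entries, a list of its own where there are three numbers: the shift along the tool's x, y, z in units of 60 mm (1.0 is 60 mm), then the turn about the tool's z in units of 5 degrees (1.0 is 5 degrees), then the closure, from -1 (fully open) to 1 (shut). In form: [[[tx, ty, tz], turn, claw], ...]. A call has exactly 10 rows; each row shifts and turns the commanded pose from where the row before left it, along the tool's axes as they then stand; what a row does not reach is not made up. A row lasts 1/8 s, in which the tool goes at most 62.5 mm and 10.7 degrees, less where a joint would pass 70% of its speed; a pose out of reach is approached as far as the arm can. A call is refused whole if a number of a shift passes 1 or a number of a turn 1, either way. A call with a gripper value outside its range is refused whole. The fingers move at their own pace and stop on an object; the grip force is fixed at half the most. Time passes only in rows, so rows that do not move let the fingers close, or fill a call up. It gives the time, the measured TCP pose, the force, the opening and the grip force at its end, in the units of the state.
- env.state(): the state, without advancing time (a new reading comes with each control period).
- eyes.read_camera(name): name is "side" or "top" or "wrist"; returns a dict with "pixels" (420x560x3 uint8, red, green, blue), "fx", "fy", "cx", "cy" (pixels), "extrinsics" (4x4, takes a point from world to camera coordinates). Camera axes: x right, y down, z forward; pixel columns grow to the right and rows downward; lengths in mm; the calibration is good to about 2 mm. A picture is of the moment at which its call begins. There is no depth.
- env.job_done(): hands the job in; it is judged then, once.
Trained networks look in a picture, given as the dict that the camera call returned (one of the last four; its "shot" number tells which), for a name from the list of things; names that differ only in an ending like _2 or _b are one class to them, and where a whole thing is asked for, a point or a joint stands for the part that bears it (a point fixed in the world has none). Each returns a list of dicts, best first, with "score" (0 to 1); they miss things now and then, are a little off and sometimes report something else, mostly with a low value. They report only what shows in the picture. A call takes as long as a camera call. They do not tell look-alikes from the thing itself.
- eyes.boxes_of(name, picture): "centre" ([row, column] in pixels, amid what is visible of it).
- eyes.cut_out(name, picture): "mask" (420x560 bool, what is visible of it) and "centre" ([row, column] in pixels, amid what is visible of it).
- eyes.spot_point(name, picture): "centre" ([row, column] in pixels: a listed point, or the origin of a listed thing).
The state is a dict: "t": time; "joints": joint angles; "qvel": joint speeds; "tau": joint torques, N m; "eef_pos": TCP position; "tcp_rot": TCP orientation; "ft_force": force on the tool from outside, world axes, zero at the start; "moment": the same for the moment, N m; "opening": opening from 0.0 (shut) to 1.0 (fully open); "grip_force": force on a finger pad.
Only numpy, scipy, OpenCV 4.12 (cv2) and the standard library are available. Lean on these libraries where they do the work, as an engineer would, in place of code of your own. Each camera call takes 0.05 s, during which the arm holds its last target. There are 200 camera calls.

## Working session

There is one attempt and no reset: what is moved stays moved. The work goes in short steps, Python scripts to look and compute and a shell command to move; the robot and the scene stay as the last step left them, time stands still between calls to the robot, and variables do not carry over. Pictures are saved under pics/ and viewed, at most 14 in all, crops included, and the job is handed in when it is done.

```bash
ls; mkdir -p pics; cat > h.py <<'E'
import numpy as np, cv2
from cell import env, eyes
def save(p,n): cv2.imwrite('pics/'+n, p['pixels'][:,:,::-1])
def proj(p,X):
    c=p['extrinsics']@np.r_[X,1.]; return [p['fy']*c[1]/c[2]+p['cy'], p['fx']*c[0]/c[2]+p['cx']]
def ray(p,rc):
    E=p['extrinsics']; R=E[:3,:3]; o=-R.T@E[:3,3]
    d=R.T@np.array([(rc[1]-p['cx'])/p['fx'],(rc[0]-p['cy'])/p['fy'],1]); return o,d/np.linalg.norm(d)
def atz(p,rc,z):
    o,d=ray(p,rc); return o+d*(z-o[2])/d[2]
def tri(obs):
    A=np.zeros((3,3));b=np.zeros(3)
    for p,rc in obs:
        o,d=ray(p,rc);M=np.eye(3)-np.outer(d,d);A+=M;b+=M@o
    return np.linalg.solve(A,b)
E
python3 - <<'E'
from h import *
s=env.state();print(s['t'],s['eef_pos'],s['tcp_rot'],s['opening'])
P={n:eyes.read_camera(n) for n in('top','side')}
for n,p in P.items():
    save(p,n+'0.png')
    E=p['extrinsics'];print(n,(-E[:3,:3].T@E[:3,3]).round())
for t in 'bearing housing mount tray_bearing tray_housing tray_mount mat oil_filter carton wrench'.split():
    for n,p in P.items():
        r=eyes.spot_point(t,p)[:4]
        print(t,n,[(round(d['score'],2),np.round(d['centre']).tolist(),atz(p,d['centre'],5).round().tolist()[:2]) for d in r])
E
```

```text
pics
0.0 [ 138.09824208 -609.29051928  214.0609842 ] [-3.14046440e+00 -1.18049893e-04  2.22828162e-01] 1.0006544616217041
top [ 465.   15. 1335.]
side [521. 718. 865.]
bearing top [(0.69, [248.0, 413.0], [494.0, -374.0])]
bearing side [(0.68, [120.0, 312.0], [492.0, -368.0]), (0.34, [177.0, 284.0], [568.0, -110.0])]
housing top [(0.83, [241.0, 147.0], [503.0, 399.0])]
housing side [(0.73, [353.0, 303.0], [505.0, 396.0])]
mount top [(0.58, [220.0, 320.0], [572.0, -103.0])]
mount side [(0.69, [178.0, 278.0], [587.0, -103.0])]
tray_bearing top []
tray_bearing side [(0.6, [180.0, 285.0], [566.0, -97.0]), (0.27, [215.0, 355.0], [375.0, 22.0])]
tray_housing top []
tray_housing side [(0.65, [118.0, 310.0], [499.0, -384.0])]
tray_mount top [(0.63, [243.0, 151.0], [498.0, 387.0]), (0.19, [218.0, 320.0], [579.0, -103.0])]
tray_mount side [(0.83, [350.0, 304.0], [502.0, 388.0]), (0.37, [352.0, 302.0], [506.0, 394.0])]
mat top [(0.86, [145.0, 232.0], [793.0, 160.0]), (0.64, [295.0, 215.0], [350.0, 198.0]), (0.62, [216.0, 232.0], [581.0, 154.0])]
mat side [(0.8, [274.0, 366.0], [359.0, 201.0]), (0.62, [253.0, 276.0], [577.0, 151.0]), (0.61, [250.0, 189.0], [792.0, 151.0])]
oil_filter top [(0.64, [291.0, 347.0], [368.0, -182.0])]
oil_filter side [(0.68, [163.0, 351.0], [374.0, -176.0])]
carton top []
carton side [(0.68, [254.0, 276.0], [575.0, 154.0]), (0.62, [187.0, 200.0], [803.0, -62.0]), (0.44, [349.0, 303.0], [504.0, 388.0])]
wrench top [(0.95, [290.0, 277.0], [368.0, 19.0])]
wrench side [(0.9, [214.0, 357.0], [369.0, 19.0])]
```

View pics/top0.png

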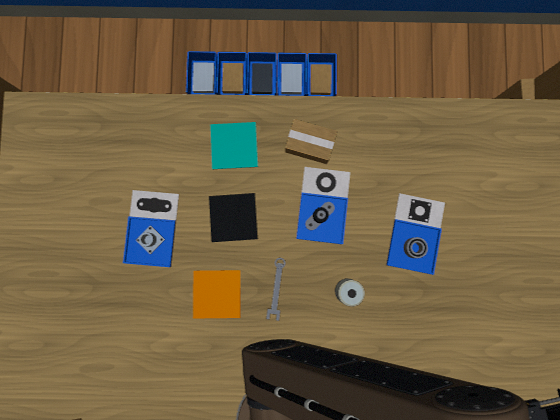

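View pics/side0.png

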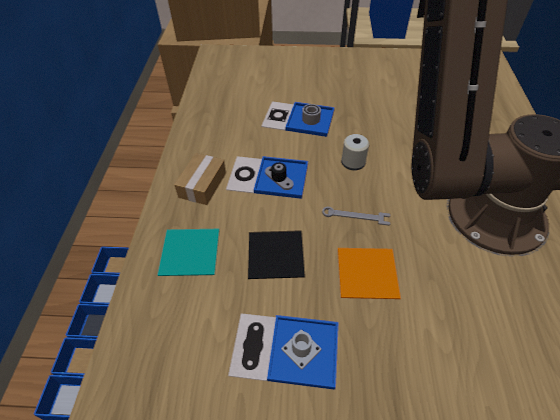

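The top picture shows three trays: left (240,150) has the mount card and holds the housing. Middle (218,322) has the bearing card and holds the mount. Right (246,415) has the housing card and holds the bearing.

Mat candidates are teal (146,234), black (217,233) and orange (294,217). Only the one at (217,233) is black, so that is the mat. I'll confirm with a crop and measure.

```bash
cat > meas.py <<'E'
from h import *
def quad(m):
    cs,_=cv2.findContours(m.astype(np.uint8),0,2)
    return [c for c in cs if cv2.contourArea(c)>900]
def corners(c):
    h=cv2.convexHull(c).astype(np.float32)
    _,t=None,None
    for e in np.linspace(.02,.15,40):
        a=cv2.approxPolyDP(h,e*cv2.arcLength(h,True),True)
        if len(a)==4: return a[:,0,::-1].astype(float)   # row,col
    return cv2.boxPoints(cv2.minAreaRect(h))[:,::-1]
E
python3 - <<'E'
from meas import *
P={n:eyes.read_camera(n) for n in('top','side')}
Q={'top':[],'side':[]}
for n,p in P.items():
    im=p['pixels'].astype(int);hsv=cv2.cvtColor(p['pixels'],cv2.COLOR_RGB2HSV)
    blue=((hsv[...,0]>100)&(hsv[...,0]<125)&(hsv[...,1]>150)&(hsv[...,2]>70)).astype(np.uint8)
    for c in quad(blue):
        q=corners(c);w=np.array([atz(p,x,15) for x in q])[:,:2]
        if 300<w.mean(0)[0]<700 and abs(w.mean(0)[1])<500: Q[n].append(q);print(n,'tray',w.mean(0).round(1),[round(np.linalg.norm(w[i]-w[i-1])) for i in range(4)])
    dark=((im.max(2)<45)).astype(np.uint8)
    for c in quad(dark):
        q=corners(c);w=np.array([atz(p,x,4) for x in q])[:,:2]
        if np.linalg.norm(w.mean(0)-[578,153])<30: print(n,'mat',w.mean(0).round(1),[round(np.linalg.norm(w[i]-w[i-1])) for i in range(4)])
for a in Q['top']:
    wa=[atz(P['top'],x,15) for x in a]
    for b in Q['side']:
        wb=[atz(P['side'],x,15) for x in b]
        if np.linalg.norm(np.mean(wa,0)-np.mean(wb,0))<40:
            T=[tri([(P['top'],a[i]),(P['side'],b[np.argmin([np.linalg.norm(wa[i]-v) for v in wb])])]) for i in range(4)]
            print('tri',np.mean(T,0).round(1),np.round([t[2] for t in T],1))
for t in('bearing','housing','mount'):
    o=[(p,eyes.spot_point(t,p)[0]['centre']) for p in P.values()]
    print(t,tri(o).round(1))
c=P['top']['pixels'][110:330,110:460];cv2.imwrite('pics/crop.png',cv2.resize(c,None,fx=2.25,fy=2.25,interpolation=2)[:,:,::-1])
E
```

```text
top tray [ 498.7 -373.4] [133, 130, 135, 132]
top tray [502.8 392.7] [130, 134, 133, 133]
top tray [ 577. -108.] [132, 132, 132, 131]
top mat [577.3 152.3] [130, 133, 131, 133]
side tray [503.3 392.4] [134, 133, 137, 132]
side tray [ 577.2 -103.1] [140, 128, 142, 125]
side mat [578.1 152. ] [131, 132, 130, 132]
tri [503.  392.7  15.3] [15.3 15.3 18.4 12.3]
tri [ 577.6 -108.3    9.1] [ 3.4 13.4 16.4  3.4]
bearing [ 496.3 -372.4   -2.7]
housing [507.1 391.9  -2.8]
mount [579.8 -96.3   9.7]
```

View pics/crop.png

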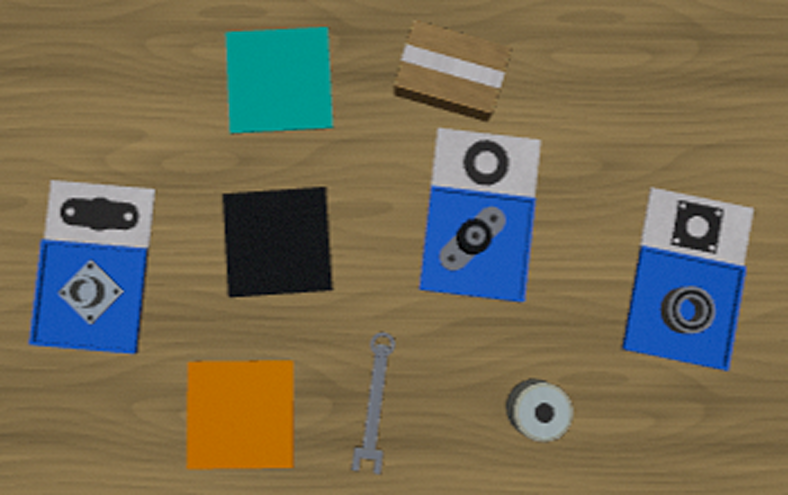

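The crop confirms it: black mat at (217,233), with orange and teal as look-alikes, and the parts and cards as I read them. Next I move above the bearing.

```bash
python3 -m inch '[[[0.67,-0.25,0],0,-1],[[0.67,-0.25,0],0,-1],[[0.67,-0.25,0],0,-1],[[0.67,-0.25,0],0,-1],[[0.67,-0.25,0],0,-1],[[0.67,-0.25,0],0,-1],[[0.67,-0.25,0],0,-1],[[0.67,-0.25,0],0,-1],[[0.67,-0.25,0],0,-1],[[0.67,-0.25,0],0,-1]]'
cat >> h.py <<'E'
def go(target,yaw=None):
    s=env.state();r=s['tcp_rot']
    from scipy.spatial.transform import Rotation as R
    M=R.from_euler('xyz',r); d=M.inv().apply(np.array(target)-s['eef_pos'])/60
    y=M.as_matrix()[:,1]
    print('t',round(s['t'],2),'pos',np.round(s['eef_pos'],1),'rot',np.round(r,3),'shift units',d.round(3),'fingerline deg',round(np.degrees(np.arctan2(y[1],y[0])),1),'F',np.round(s['ft_force'],1),'open',round(s['opening'],3),'grip',round(s['grip_force'],1),'q6',round(s['joints'][5],2))
E
python3 - <<'E'
from meas import *
go([496,-374,150])
p=eyes.read_camera('wrist');save(p,'w1.png')
E=p['extrinsics'];print((-E[:3,:3].T@E[:3,3]).round())
for f in (eyes.spot_point,eyes.boxes_of):
  for d in f('bearing',p)[:2]: print(d['score'],d['centre'],atz(p,d['centre'],5).round(),atz(p,d['centre'],45).round())
E
```

```text
t: 2.75
eef_pos: [498.2, -373.6, 214.7]
tcp_rot: [3.141, -0.0, 0.223]
ft_force: [-0.2, -0.2, -0.4]
opening: 1.004
grip_force: 0.0
t 2.75 pos [ 498.2 -373.6  214.7] rot [ 3.141 -0.     0.223] shift units [-3.700e-02 -1.000e-03  1.079e+00] fingerline deg -77.2 F [-0.2 -0.2 -0.4] open 1.004 grip 0.0 q6 0.6
[ 572. -357.  385.]
0.73 [189.0, 282.0] [ 500. -375.    5.] [ 507. -373.   45.]
0.63 [201.6, 281.2] [ 483. -378.    5.] [ 493. -376.   45.]
0.15 [255.6, 116.5] [ 361. -178.    5.] [ 384. -197.   45.]
```

View pics/w1.png

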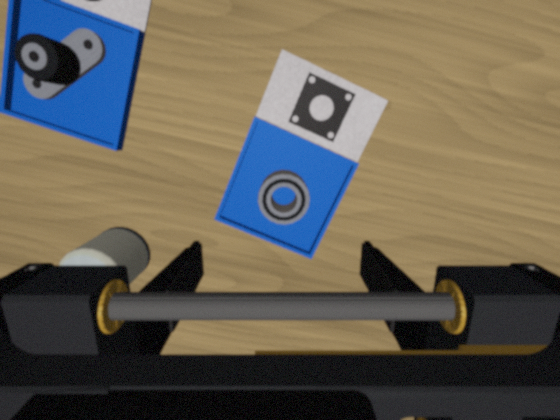

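The bearing sits near (197,284) in its tray with the housing card above it. I'll fit part and tray silhouettes across all views for accurate poses, including height.

```bash
cat > fit.py <<'E'
from meas import *
from scipy.optimize import minimize
a=np.linspace(0,2*np.pi,32,endpoint=False)
def cyl(r,z0,z1): return np.array([[r*np.cos(t),r*np.sin(t),z] for t in a for z in(z0,z1)])
def box(x,y,z0,z1): return np.array([[i*x/2,j*y/2,z] for i in(-1,1) for j in(-1,1) for z in(z0,z1)])
SH={'bearing':[cyl(30,0,40)],'housing':[box(60,60,0,8),cyl(20,0,50)],'mount':[box(104-36,36,0,8),np.r_[cyl(18,0,8)-[34,0,0],cyl(18,0,8)+[34,0,0]],cyl(22,0,46)],
'tray':[box(136,136,0,15)],'mat':[box(136,136,0,4)]}
S=4
def render(p,name,v):
    x,y,z,w=v;c,s=np.cos(w),np.sin(w);im=np.zeros((420*S,560*S),np.uint8)
    for h in SH[name]:
        X=np.c_[h[:,0]*c-h[:,1]*s+x,h[:,0]*s+h[:,1]*c+y,h[:,2]+z]
        q=np.array([proj(p,t)[::-1] for t in X])
        q=cv2.convexHull(((q+.5)*S-.5).astype(np.float32))
        cv2.fillConvexPoly(im,np.round(q*16).astype(np.int32),1,shift=4)
    return im
def fit(name,obs,v0,freeyaw=True):
    big=[(p,cv2.resize(m.astype(np.uint8),None,fx=S,fy=S,interpolation=0)) for p,m in obs]
    sc=np.array([3,3,3,.1])
    def cost(u):
        v=np.array(v0)+u*sc
        if not freeyaw: v[3]=v0[3]
        return sum(1-(r&m).sum()/max(1,(r|m).sum()) for p,m in big for r in[render(p,name,v)])
    r=minimize(cost,np.zeros(4),method='Nelder-Mead',options=dict(initial_simplex=np.vstack([np.zeros(4),np.eye(4)*1.5]),maxfev=180,xatol=.02,fatol=1e-4))
    v=np.array(v0)+r.x*sc;print(name,'x y z',v[:3].round(1),'yaw deg',round(np.degrees(v[3]),1),'1-IoU mean',round(r.fun/len(obs),3));return v
def hullmask(p,kind,xy,z):
    hsv=cv2.cvtColor(p['pixels'],cv2.COLOR_RGB2HSV)
    m=(hsv[...,0]>100)&(hsv[...,0]<128)&(hsv[...,1]>140)&(hsv[...,2]>40) if kind=='tray' else p['pixels'].max(2)<45
    best=None
    for c in quad(m):
        h=cv2.convexHull(c);M=cv2.moments(h);w=atz(p,[M['m01']/M['m00'],M['m10']/M['m00']],z)[:2]
        if np.linalg.norm(w-xy)<30: best=cv2.fillConvexPoly(np.zeros((420,560),np.uint8),h,1)
    return best
def partmask(p,name,xy):
    for d in eyes.cut_out(name,p):
        if np.linalg.norm(atz(p,d['centre'],25)[:2]-xy)<45: return d['mask']
E
python3 - <<'E'
from fit import *
P={n:eyes.read_camera(n) for n in('top','side','wrist')}
def obs(f,names): 
    o=[(P[n],f(P[n])) for n in names];k=[n for n,(_,m) in zip(names,o) if m is not None];print(k,end=' ');return [x for x in o if x[1] is not None]
fit('bearing',obs(lambda p:partmask(p,'bearing',(497,-374)),['top','side','wrist']),[497,-374,5,0],False)
for n,xy,y0 in(('th',(499,-373),-.15),('tb',(577,-107),-.05),('tm',(503,393),-.05)):
    print(n,end=' ');fit('tray',obs(lambda p:hullmask(p,'tray',xy,8),['top','side','wrist'] if n=='th' else ['top','side']),[*xy,0,y0])
fit('mat',obs(lambda p:hullmask(p,'mat',(577,152),4),['top','side']),[577,152,0,0.05])
fit('housing',obs(lambda p:partmask(p,'housing',(505,394)),['top','side']),[505,394,5,.75])
fit('mount',obs(lambda p:partmask(p,'mount',(575,-100)),['top','side']),[575,-100,5,-.8])
E
```

```text
['side', 'wrist'] bearing x y z [ 494.3 -378.2    2.7] yaw deg 14.7 1-IoU mean 0.136
th ['top', 'wrist'] tray x y z [ 497.8 -377.8   -5.6] yaw deg -10.9 1-IoU mean 0.05
tb ['top', 'side'] tray x y z [ 577.6 -107.6    2.5] yaw deg -5.8 1-IoU mean 0.027
tm ['top', 'side'] tray x y z [502.9 391.9   3.8] yaw deg -4.0 1-IoU mean 0.024
['top', 'side'] mat x y z [577.1 152.2   1.5] yaw deg 5.1 1-IoU mean 0.031
['top', 'side'] housing x y z [507.6 388.1   6.3] yaw deg 48.9 1-IoU mean 0.059
['top', 'side'] mount x y z [ 583.6 -102.6    5.6] yaw deg -46.4 1-IoU mean 0.108
```

```bash
python3 -m inch '[[[-0.065,0.043,0.4],0,-1],[[0,0,0.5],0,-1],[[0,0,0.5],0,-1],[[0,0,0.5],0,-1],[[0,0,0.4],0,-1],[[0,0,0.3],0,-1],[[0,0,0.3],0,-1],[[0,0,0.2],0,-1],[[0,0,0.1],0,-1],[[0,0,0.078],0,-1]]'
python3 -m inch '[[[0,0,0],0,1],[[0,0,0],0,1],[[0,0,0],0,1],[[0,0,0],0,1],[[0,0,0],0,1],[[0,0,0],0,1],[[0,0,0],0,1],[[0,0,0],0,1],[[0,0,0],0,1],[[0,0,0],0,1]]'
python3 - <<'E'
from h import *
go([577,152,17])
p=eyes.read_camera('wrist');save(p,'w2.png')
E
```

```text
t: 4.65
eef_pos: [494.0, -378.0, 18.0]
tcp_rot: [3.141, -0.0, 0.223]
ft_force: [0.4, -0.4, 0.1]
opening: 1.0
grip_force: 0.0
t: 5.9
eef_pos: [493.8, -377.7, 18.1]
tcp_rot: [-3.141, 0.0, 0.223]
ft_force: [-0.4, 2.7, 6.4]
opening: 0.617
grip_force: 30.0
t 5.9 pos [ 493.8 -377.7   18.1] rot [-3.141  0.     0.223] shift units [ 3.304 -8.304  0.019] fingerline deg -77.2 F [-0.4  2.7  6.4] open 0.617 grip 30.0 q6 0.59
```

View pics/w2.png

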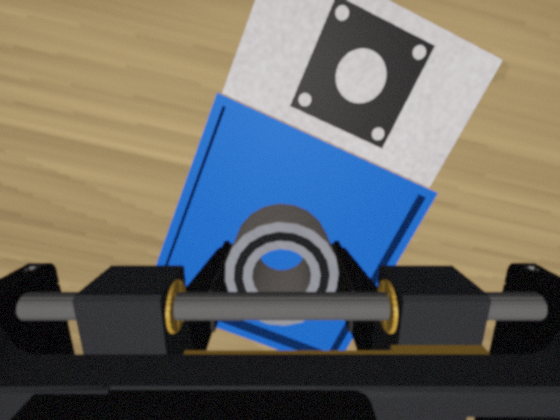

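The bearing is held (opening ≈ 59 mm, grip 30 N), with its top ring centred near (271,281). Now I lift it and carry it to the mat.

```bash
python3 - <<'E'
from h import *
p=eyes.read_camera('wrist');s=env.state()
w=atz(p,[272,281],45);print(w.round(1)); go(w)
E
python3 -m inch '[[[0,0,-0.1],0,1],[[0,0,-0.2],0,1],[[0,0,-0.3],0,1],[[0,0,-0.4],0,1],[[0,0,-0.5],0,1],[[0,0,-0.4],0,1],[[0.3,-0.3,-0.3],0,1],[[0.3,-0.5,0],0,1],[[0.3,-0.8,0],0,1],[[0.3,-0.8,0],0,1]]'
python3 -m inch '[[[0.3,-0.8,0],0,1],[[0.3,-0.8,0],0,1],[[0.3,-0.8,0],0,1],[[0.3,-0.8,0],0,1],[[0.3,-0.8,0],0,1],[[0.3,-0.8,0],0,1],[[0.3,-0.5,0],0,1],[[0,-0.4,0],0,1],[[0,-0.2,0],0,1],[[0,0,0],0,1]]'
python3 - <<'E'
from h import *
go([577,152,18])
E
```

```text
[ 497.8 -377.5   45. ]
t 6.0 pos [ 493.8 -377.7   18.1] rot [-3.142  0.     0.223] shift units [ 0.066  0.011 -0.448] fingerline deg -77.2 F [-1.7  2.7  5.7] open 0.617 grip 30.0 q6 0.59
t: 7.25
eef_pos: [532.2, -220.2, 151.1]
tcp_rot: [3.141, -0.001, 0.222]
ft_force: [1.2, 0.3, -6.4]
opening: 0.617
grip_force: 30.0
t: 8.5
eef_pos: [576.7, 151.8, 150.5]
tcp_rot: [3.141, -0.0, 0.224]
ft_force: [-0.3, -0.7, -6.3]
opening: 0.619
grip_force: 30.0
t 8.5 pos [576.7 151.8 150.5] rot [ 3.141 -0.     0.224] shift units [ 0.004 -0.003  2.208] fingerline deg -77.2 F [-0.3 -0.7 -6.3] open 0.619 grip 30.0 q6 1.49
```

```bash
python3 -m inch '[[[0,0,0.3],0,1],[[0,0,0.5],0,1],[[0,0,0.5],0,1],[[0,0,0.4],0,1],[[0,0,0.25],0,1],[[0,0,0.12],0,1],[[0,0,0.08],0,1],[[0,0,0.05],0,1],[[0,0,0.02],0,1],[[0,0,0],0,1]]'
python3 -c "
from h import *
go([577,152,17])"
```

```text
t: 9.75
eef_pos: [577.1, 151.6, 17.2]
tcp_rot: [3.141, -0.001, 0.223]
ft_force: [-1.5, -1.5, -3.4]
opening: 0.614
grip_force: 30.0
t 9.75 pos [577.1 151.6  17.2] rot [ 3.141e+00 -1.000e-03  2.230e-01] shift units [ 0.    -0.006  0.003] fingerline deg -77.2 F [-1.5 -1.5 -3.4] open 0.614 grip 30.0 q6 1.49
```

It's touching down (the wrist weight has dropped). Release, rise, and go above the housing.

```bash
python3 -m inch '[[[0,0,0],0,-1],[[0,0,0],0,-1],[[0,0,0],0,-1],[[0,0,0],0,-1],[[0,0,0],0,-1],[[0,0,-0.2],0,-1],[[0,0,-0.5],0,-1],[[0,0,-0.8],0,-1],[[0,0,-0.9],0,-1],[[0,0,-0.7],0,-1]]'
python3 -c "
from h import *
go([506,389,215])"
```

```text
t: 11.0
eef_pos: [576.9, 151.6, 205.9]
tcp_rot: [3.141, -0.002, 0.223]
ft_force: [0.3, -0.1, 0.6]
opening: 0.999
grip_force: 0.0
t 11.0 pos [576.9 151.6 205.9] rot [ 3.141e+00 -2.000e-03  2.230e-01] shift units [-0.278 -4.119 -0.153] fingerline deg -77.2 F [ 0.3 -0.1  0.6] open 0.999 grip 0.0 q6 1.49
```

```bash
python3 -m inch '[[[-0.03,-0.3,-0.015],0,-1],[[-0.03,-0.5,-0.015],0,-1],[[-0.03,-0.5,-0.015],0,-1],[[-0.03,-0.6,-0.015],0,-1],[[-0.03,-0.6,-0.015],0,-1],[[-0.03,-0.6,-0.015],0,-1],[[-0.03,-0.5,-0.015],0,-1],[[-0.03,-0.4,-0.015],0,-1],[[-0.03,-0.12,-0.03],0,-1],[[0,0,0],0,-1]]'
python3 - <<'E'
from fit import *
P={n:eyes.read_camera(n) for n in('top','side','wrist')};save(P['wrist'],'w3.png');save(P['top'],'top3.png')
def obs(f,names): 
    o=[(P[n],f(P[n])) for n in names];k=[n for n,(_,m) in zip(names,o) if m is not None];print(k,end=' ');return [x for x in o if x[1] is not None]
v=fit('housing',obs(lambda p:partmask(p,'housing',(505,390)),['top','side','wrist']),[507,389,5,.85])
fit('tray',obs(lambda p:hullmask(p,'tray',(503,392),8),['top','side','wrist']),[503,392,0,-.07])
fit('bearing',obs(lambda p:partmask(p,'bearing',(577,152)),['top','side']),[577,152,4,0],False)
go([v[0],v[1],18])
E
```

```text
t: 12.25
eef_pos: [506.3, 389.1, 211.6]
tcp_rot: [3.141, 0.0, 0.223]
ft_force: [-0.4, 0.0, -1.0]
opening: 1.001
grip_force: 0.0
['side', 'wrist'] housing x y z [508.  386.9   4.7] yaw deg 47.8 1-IoU mean 0.065
['top', 'side', 'wrist'] tray x y z [502.2 389.2  -4.2] yaw deg -4.1 1-IoU mean 0.086
['top', 'side'] bearing x y z [578.4 153.1   4.9] yaw deg 6.4 1-IoU mean 0.243
t 12.65 pos [506.7 388.7 211.7] rot [ 3.141 -0.     0.222] shift units [0.015 0.034 3.229] fingerline deg -77.3 F [-0.3 -0.3 -0.6] open 1.002 grip 0.0 q6 1.9
```

View pics/w3.png

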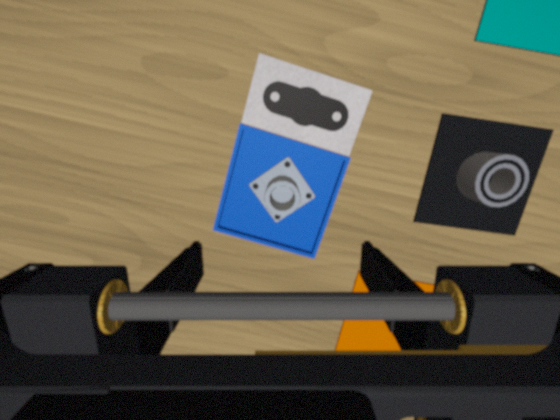

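The bearing stands upright on the black mat (180,495). The housing lies at (193,282) in the mount-card tray. I go down and grip its neck.

```bash
python3 -m inch '[[[0.015,0.034,0.4],0,-1],[[0,0,0.5],0,-1],[[0,0,0.5],0,-1],[[0,0,0.5],0,-1],[[0,0,0.4],0,-1],[[0,0,0.3],0,-1],[[0,0,0.3],0,-1],[[0,0,0.2],0,-1],[[0,0,0.08],0,-1],[[0,0,0.04],0,-1]]'
python3 -m inch '[[[0,0,0],0,1],[[0,0,0],0,1],[[0,0,0],0,1],[[0,0,0],0,1],[[0,0,0],0,1],[[0,0,0],0,1],[[0,0,0],0,1],[[0,0,0],0,1],[[0,0,0],0,1],[[0,0,0],0,1]]'
python3 - <<'E'
from h import *
p=eyes.read_camera('wrist');save(p,'w4.png');go([498,-377,150])
E
```

```text
t: 13.9
eef_pos: [508.0, 387.5, 18.6]
tcp_rot: [-3.142, -0.0, 0.223]
ft_force: [-0.2, -0.8, 0.4]
opening: 0.997
grip_force: 0.0
t: 15.15
eef_pos: [507.8, 387.3, 18.5]
tcp_rot: [3.142, -0.0, 0.223]
ft_force: [0.1, 1.1, -0.5]
opening: 0.409
grip_force: 30.0
t 15.2 pos [507.8 387.3  18.5] rot [ 3.142 -0.     0.223] shift units [-2.974 12.388 -2.191] fingerline deg -77.2 F [0.1 0.9 1. ] open 0.409 grip 30.0 q6 1.9
```

View pics/w4.png

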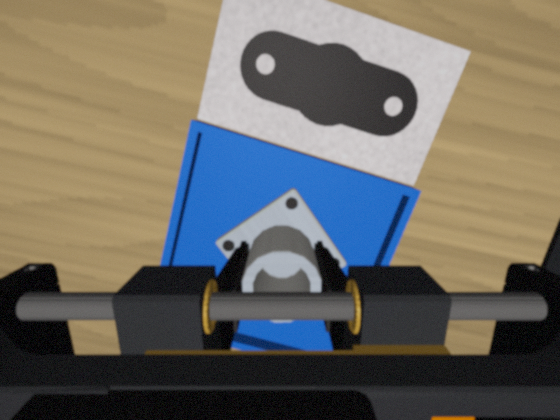

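```bash
python3 -c "
from h import *
p=eyes.read_camera('wrist');go(atz(p,[283,282],55))"
python3 -m inch '[[[0,0,-0.1],0,1],[[0,0,-0.3],0,1],[[0,0,-0.5],0,1],[[0,0,-0.6],0,1],[[0,0.2,-0.5],0,1],[[-0.2,0.5,-0.2],0,1],[[-0.2,0.8,0],0,1],[[-0.2,0.8,0],0,1],[[-0.2,0.8,0],0,1],[[-0.2,0.8,0],0,1]]'
python3 -m inch '[[[-0.2,0.9,0],0,1],[[-0.2,0.9,0],0,1],[[-0.2,0.9,0],0,1],[[-0.2,0.9,0],0,1],[[-0.2,0.9,0],0,1],[[-0.2,0.9,0],0,1],[[-0.2,0.9,0],0,1],[[-0.2,0.8,0],0,1],[[-0.2,0.7,0],0,1],[[-0.17,0.5,0],0,1]]'
python3 -m inch '[[[0,0.19,0],0,1],[[0,0,0],0,1],[[0,0,0],0,1],[[0,0,0],0,1],[[0,0,0],0,1],[[0,0,0],0,1],[[0,0,0],0,1],[[0,0,0],0,1],[[0,0,0],0,1],[[0,0,0],0,1]]'
python3 - <<'E'
from fit import *
P={n:eyes.read_camera(n) for n in('top','side','wrist')};save(P['wrist'],'w5.png')
def obs(f,names): 
    o=[(P[n],f(P[n])) for n in names];k=[n for n,(_,m) in zip(names,o) if m is not None];print(k,end=' ');return [x for x in o if x[1] is not None]
# card corners/white patch too, since the tray itself may be hidden
for n in P:
    m=hullmask(P[n],'tray',(498,-376),8)
    if m is not None:
        q=corners(quad(m)[0]);w=np.array([atz(P[n],x,15)[:2] for x in q]);print(n,w.round().tolist(),w.mean(0).round(1))
go([498,-376.5,19])
E
```

```text
t 15.25 pos [507.8 387.3  18.5] rot [3.142 0.    0.223] shift units [ 0.048  0.019 -0.608] fingerline deg -77.2 F [-0.1  0.1  0. ] open 0.41 grip 30.0 q6 1.9
t: 16.5
eef_pos: [500.8, 144.4, 151.8]
tcp_rot: [3.141, -0.001, 0.223]
ft_force: [1.1, -0.5, -3.1]
opening: 0.41
grip_force: 30.0
t: 17.75
eef_pos: [495.3, -367.9, 151.7]
tcp_rot: [3.141, -0.001, 0.222]
ft_force: [0.2, 0.5, -2.8]
opening: 0.408
grip_force: 30.0
t: 19.0
eef_pos: [498.2, -377.1, 150.6]
tcp_rot: [3.142, 0.0, 0.223]
ft_force: [0.4, 1.0, -3.4]
opening: 0.41
grip_force: 30.0
top [[577.0, -323.0], [552.0, -445.0], [425.0, -396.0], [446.0, -296.0]] [ 500.  -364.8]
side [[549.0, -452.0], [422.0, -424.0], [450.0, -281.0], [573.0, -310.0]] [ 498.7 -366.8]
wrist [[576.0, -326.0], [552.0, -456.0], [472.0, -442.0], [446.0, -301.0]] [ 511.6 -381.2]
t 19.15 pos [ 498.2 -377.1  150.6] rot [ 3.141 -0.     0.223] shift units [-2.000e-03 -1.100e-02  2.193e+00] fingerline deg -77.2 F [ 1.3  0.1 -2. ] open 0.411 grip 30.0 q6 0.59
```

View pics/w5.png

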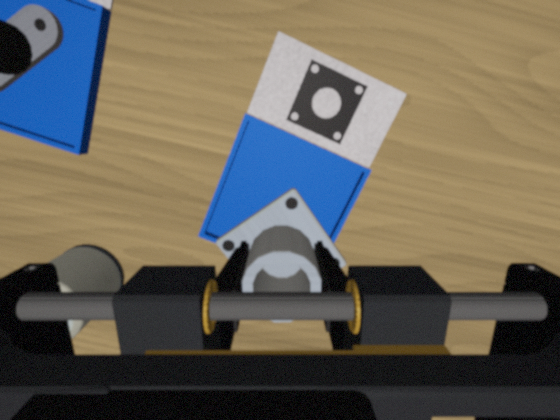

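```bash
python3 - <<'E'
from fit import *
p=eyes.read_camera('wrist');s=env.state();t=eyes.read_camera('top')
E=p['extrinsics'].copy();d=np.array([498.2,-373.6,214.7])-s['eef_pos'];E[:3,3]-=E[:3,:3]@d
w=dict(p,extrinsics=E,pixels=cv2.imread('pics/w1.png')[:,:,::-1].copy())
t0=dict(t,pixels=cv2.imread('pics/top0.png')[:,:,::-1].copy())
sd=eyes.read_camera('side');s0=dict(sd,pixels=cv2.imread('pics/side0.png')[:,:,::-1].copy())
import fit as F
for k,p in(('w',w),('t',t0),('s',s0)):
    m=hullmask(p,'tray',(498,-376),8)
    if m is None: print(k,None);continue
    r=minimize(lambda u:1-(lambda a,b:(a&b).sum()/(a|b).sum())(render(p,'tray',[498+3*u[0],-376+3*u[1],0,-.18+.1*u[2]]),cv2.resize(m,None,fx=S,fy=S,interpolation=0)),np.zeros(3),method='Nelder-Mead',options=dict(initial_simplex=np.vstack([np.zeros(3),np.eye(3)]),maxfev=90))
    print(k,498+3*r.x[0],-376+3*r.x[1],np.degrees(-.18+.1*r.x[2]),r.fun)
E
```

```text
w 498.2476170026519 -378.4261374101452 -10.976392638915467 0.020821151115195002
t 498.15827791328303 -374.9408584673329 -10.971286568576565 0.023018928456849497
s None
```

```bash
python3 -m inch '[[[-0.02,0,0.3],0,1],[[0,0,0.5],0,1],[[0,0,0.5],0,1],[[0,0,0.4],0,1],[[0,0,0.22],0,1],[[0,0,0.12],0,1],[[0,0,0.08],0,1],[[0,0,0.05],0,1],[[0,0,0.02],0,1],[[0,0,0],0,1]]'
python3 -c "
from h import *
go([498,-377,18.5])"
```

```text
t: 20.55
eef_pos: [497.1, -377.4, 19.4]
tcp_rot: [3.141, -0.0, 0.223]
ft_force: [-0.3, 0.1, -2.0]
opening: 0.411
grip_force: 30.0
t 20.55 pos [ 497.1 -377.4   19.4] rot [ 3.141 -0.     0.223] shift units [ 0.015 -0.004  0.015] fingerline deg -77.2 F [-0.3  0.1 -2. ] open 0.411 grip 30.0 q6 0.59
```

```bash
python3 -m inch '[[[0,0,0.01],0,1],[[0,0,0.006],0,1],[[0,0,0],0,1],[[0,0,0],0,-1],[[0,0,0],0,-1],[[0,0,0],0,-1],[[0,0,0],0,-1],[[0,0,0],0,-1],[[0,0,-0.1],0,-1],[[0,0,-0.3],0,-1]]'
python3 -m inch '[[[0,0,-0.8],0,-1],[[0,0,-0.8],0,-1],[[0,0,-0.7],0,-1],[[0,0,-0.5],0,-1],[[0,0,0],0,-1],[[0,0,0],0,-1],[[0,0,0],0,-1],[[0,0,0],0,-1],[[0,0,0],0,-1],[[0,0,0],0,-1]]'
python3 - <<'E'
from fit import *
p=eyes.read_camera('wrist');save(p,'w6.png');m=partmask(p,'housing',(498,-377));
if m is not None: fit('housing',[(p,m)],[498,-377,5,.85])
fit('tray',[(p,hullmask(p,'tray',(498,-377),8))],[498,-377,0,-.19])
go([580,-101,200])
E
```

```text
t: 21.8
eef_pos: [496.8, -377.1, 42.5]
tcp_rot: [-3.141, 0.001, 0.223]
ft_force: [-0.5, -0.2, -0.4]
opening: 0.993
grip_force: 0.0
t: 23.05
eef_pos: [497.1, -377.3, 209.9]
tcp_rot: [-3.141, 0.0, 0.223]
ft_force: [-0.2, -0.1, 0.5]
opening: 1.002
grip_force: 0.0
housing x y z [ 497.5 -378.4    4.9] yaw deg 47.8 1-IoU mean 0.029
tray x y z [ 497.8 -378.5   -3.7] yaw deg -10.8 1-IoU mean 0.009
t 23.15 pos [ 497.1 -377.3  210.1] rot [3.142 0.    0.223] shift units [ 2.365 -4.187  0.169] fingerline deg -77.2 F [-0.1  0.1  1. ] open 0.996 grip 0.0 q6 0.59
```

View pics/w6.png

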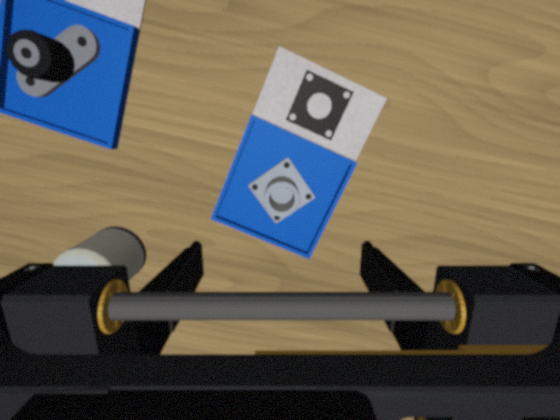

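The housing is centred in its tray (194,282), within about 1 mm relative to the tray in the same view. Next I go over the mount.

```bash
python3 -m inch '[[[0.26,-0.3,0],0,-1],[[0.26,-0.5,0],0,-1],[[0.26,-0.5,0],0,-1],[[0.26,-0.6,0],0,-1],[[0.26,-0.6,0],0,-1],[[0.26,-0.6,0],0,-1],[[0.26,-0.5,0],0,-1],[[0.26,-0.4,0],0,-1],[[0.28,-0.19,0],0,-1],[[0,0,0],0,-1]]'
python3 - <<'E'
from fit import *
P={n:eyes.read_camera(n) for n in('top','side','wrist')};save(P['wrist'],'w7.png')
o=[(p,m) for p in P.values() for m in [partmask(p,'mount',(580,-101))] if m is not None];print(len(o))
v=fit('mount',o,[582,-102,5,-.8]);fit('mount',o[-1:],[582,-102,5,-.8])
fit('tray',[(P['wrist'],hullmask(P['wrist'],'tray',(577,-107),8))],[577,-107,0,-.1])
go([v[0],v[1],19])
E
```

```text
t: 24.4
eef_pos: [580.5, -99.7, 210.1]
tcp_rot: [3.141, -0.0, 0.225]
ft_force: [0.4, -0.3, 0.5]
opening: 1.001
grip_force: 0.0
2
mount x y z [ 583.8 -105.4    2.5] yaw deg -45.6 1-IoU mean 0.054
mount x y z [ 582.5 -105.7   -4.4] yaw deg -45.8 1-IoU mean 0.032
tray x y z [ 577.1 -111.4   -3.8] yaw deg -6.0 1-IoU mean 0.009
t 24.7 pos [ 579.4 -101.6  210.2] rot [3.141 0.    0.222] shift units [0.058 0.077 3.186] fingerline deg -77.3 F [-0.3 -0.4 -0.7] open 0.999 grip 0.0 q6 1.06
```

View pics/w7.png

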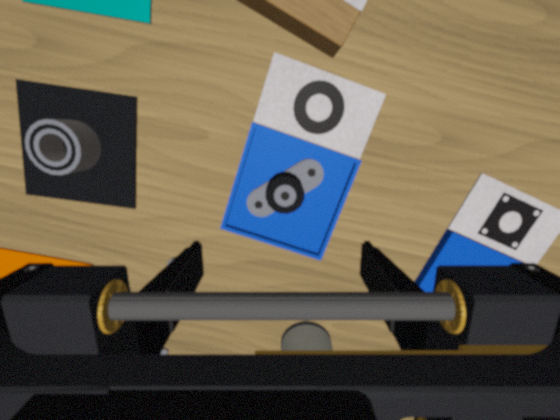

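The mount is at (193,285) in the bearing-card tray. I go down and grip the cylinder.

```bash
python3 -m inch '[[[0.055,0.07,0.4],0,-1],[[0,0,0.5],0,-1],[[0,0,0.5],0,-1],[[0,0,0.5],0,-1],[[0,0,0.4],0,-1],[[0,0,0.3],0,-1],[[0,0,0.3],0,-1],[[0,0,0.16],0,-1],[[0,0,0.08],0,-1],[[0,0,0.04],0,-1]]'
python3 -m inch '[[[0,0,0],0,1],[[0,0,0],0,1],[[0,0,0],0,1],[[0,0,0],0,1],[[0,0,0],0,1],[[0,0,0],0,1],[[0,0,0],0,1],[[0,0,0],0,1],[[0,0,0],0,1],[[0,0,0],0,1]]'
python3 - <<'E'
from h import *
go([502.5,391,150])
E
```

```text
t: 25.95
eef_pos: [584.0, -104.3, 19.5]
tcp_rot: [3.141, -0.0, 0.223]
ft_force: [0.5, 0.3, 0.6]
opening: 1.0
grip_force: 0.0
t: 27.2
eef_pos: [583.8, -104.2, 19.4]
tcp_rot: [3.142, 0.0, 0.223]
ft_force: [-0.3, 0.9, 1.7]
opening: 0.459
grip_force: 30.0
t 27.2 pos [ 583.8 -104.2   19.4] rot [3.142 0.    0.223] shift units [ 0.502 -8.349 -2.177] fingerline deg -77.2 F [-0.3  0.9  1.7] open 0.459 grip 30.0 q6 1.06
```

```bash
python3 -m inch '[[[0,0,-0.1],0,1],[[0,0,-0.3],0,1],[[0,0,-0.5],0,1],[[0,0,-0.6],0,1],[[0,-0.2,-0.5],0,1],[[0,-0.4,-0.18],0,1],[[0.05,-0.7,0],0,1],[[0.05,-0.8,0],0,1],[[0.05,-0.8,0],0,1],[[0.05,-0.8,0],0,1]]'
python3 -m inch '[[[0.1,-0.8,0],0,1],[[0.1,-0.8,0],0,1],[[0.1,-0.8,0],0,1],[[0,-0.8,0],0,1],[[0,-0.7,0],0,1],[[0,-0.5,0],0,1],[[0,-0.25,0],0,1],[[0,0,0],0,1],[[0,0,0],0,1],[[0,0,0],0,1]]'
python3 - <<'E'
from fit import *
s=env.state()
p=eyes.read_camera('wrist');save(p,'w8.png')
m=partmask(p,'mount',s['eef_pos'][:2]+0)
for d in eyes.cut_out('mount',p)[:2]: print(d['score'],d['centre'])
go([502.5,391,19.6])
E
```

```text
t: 28.45
eef_pos: [545.0, 117.3, 149.9]
tcp_rot: [-3.141, 0.001, 0.223]
ft_force: [0.6, -0.2, -4.1]
opening: 0.454
grip_force: 30.0
t: 29.7
eef_pos: [502.7, 390.0, 150.2]
tcp_rot: [3.141, 0.0, 0.222]
ft_force: [-0.3, -0.2, -3.7]
opening: 0.465
grip_force: 30.0
0.92 [246.7, 291.2]
t 29.85 pos [502.6 390.4 150.2] rot [ 3.141 -0.     0.222] shift units [ 0.    -0.01   2.177] fingerline deg -77.3 F [-0.1 -0.3 -4.1] open 0.462 grip 30.0 q6 1.91
```

View pics/w8.png

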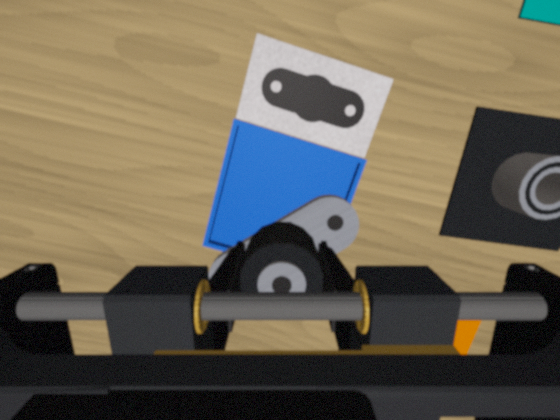

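The mount hangs level in the grip, with its insert at (283,282) over the mount-card tray. I lower it slowly.

```bash
python3 -m inch '[[[-0.01,0,0.3],0,1],[[0,0,0.5],0,1],[[0,0,0.5],0,1],[[0,0,0.4],0,1],[[0,0,0.22],0,1],[[0,0,0.12],0,1],[[0,0,0.07],0,1],[[0,0,0.04],0,1],[[0,0,0.02],0,1],[[0,0,0],0,1]]'
python3 -c "
from h import *
go([502.5,391,19.4])"
```

```text
t: 31.1
eef_pos: [501.9, 391.0, 20.2]
tcp_rot: [-3.142, -0.0, 0.223]
ft_force: [0.4, -0.6, -4.0]
opening: 0.461
grip_force: 30.0
t 31.1 pos [501.9 391.   20.2] rot [-3.142 -0.     0.223] shift units [0.01  0.002 0.014] fingerline deg -77.2 F [ 0.4 -0.6 -4. ] open 0.461 grip 30.0 q6 1.91
```

```bash
python3 -m inch '[[[0,0,0.008],0,1],[[0,0,0.008],0,1],[[0,0,0],0,1],[[0,0,0],0,1],[[0,0,0],0,1],[[0,0,0],0,1],[[0,0,0],0,1],[[0,0,0],0,1],[[0,0,0],0,1],[[0,0,0],0,1]]'

```

```text
t: 32.35
eef_pos: [501.9, 391.0, 19.4]
tcp_rot: [-3.142, -0.0, 0.223]
ft_force: [-3.0, -2.1, 6.4]
opening: 0.46
grip_force: 30.0
```

Contact is firm (the wrist force has gone to +6 N). Release, rise and look.

```bash
python3 -m inch '[[[0,0,0],0,-1],[[0,0,0],0,-1],[[0,0,0],0,-1],[[0,0,0],0,-1],[[0,0,0],0,-1],[[0,0,-0.2],0,-1],[[0,0,-0.5],0,-1],[[0,0,-0.8],0,-1],[[0,0,-0.9],0,-1],[[0,0,-0.7],0,-1]]'
python3 -m inch '[[[0,0,0],0,-1],[[0,0,0],0,-1],[[0,0,0],0,-1],[[0,0,0],0,-1],[[0,0,0],0,-1],[[0,0,0],0,-1],[[0,0,0],0,-1],[[0,0,0],0,-1],[[0,0,0],0,-1],[[0,0,0],0,-1]]'
python3 - <<'E'
from fit import *
p=eyes.read_camera('wrist');save(p,'w9.png');m=partmask(p,'mount',(502,391))
if m is not None: fit('mount',[(p,m)],[502,391,5,-.8])
fit('tray',[(p,hullmask(p,'tray',(502,390),8))],[502,390,0,-.07])
go([577.5,152,200])
E
```

```text
t: 33.6
eef_pos: [501.8, 390.9, 208.3]
tcp_rot: [-3.141, -0.002, 0.223]
ft_force: [0.1, -0.3, -0.9]
opening: 1.001
grip_force: 0.0
t: 34.85
eef_pos: [501.7, 390.9, 205.0]
tcp_rot: [3.141, -0.0, 0.223]
ft_force: [-0.0, -0.2, 0.4]
opening: 1.003
grip_force: 0.0
mount x y z [5.014e+02 3.898e+02 5.000e-01] yaw deg -45.0 1-IoU mean 0.03
tray x y z [502.  389.2  -3.4] yaw deg -4.1 1-IoU mean 0.009
t 34.95 pos [501.8 390.9 205. ] rot [ 3.142 -0.     0.223] shift units [0.351 4.162 0.083] fingerline deg -77.2 F [ 0.1 -0.1  0.3] open 0.997 grip 0.0 q6 1.91
```

View pics/w9.png

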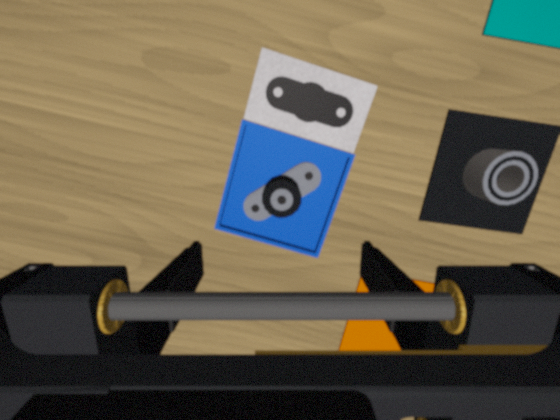

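The mount is centred in its tray at (195,282), within about 1 mm. Now back to the bearing at its known parking pose.

```bash
python3 -m inch '[[[0.04,0.3,0],0,-1],[[0.04,0.5,0],0,-1],[[0.04,0.6,0],0,-1],[[0.04,0.6,0],0,-1],[[0.04,0.6,0],0,-1],[[0.04,0.6,0],0,-1],[[0.04,0.5,0],0,-1],[[0.04,0.3,0],0,-1],[[0.03,0.162,0],0,-1],[[0,0,0],0,-1]]'
python3 -m inch '[[[0,0,0],0,-1],[[0,0,0],0,-1],[[0,0,0],0,-1],[[0,0,0],0,-1],[[0,0,0],0,-1],[[0,0,0],0,-1],[[0,0,0],0,-1],[[0,0,0],0,-1],[[0,0,0],0,-1],[[0,0,0],0,-1]]'
python3 - <<'E'
from fit import *
p=eyes.read_camera('wrist');m=partmask(p,'bearing',(577,152))
if m is not None: fit('bearing',[(p,m)],[577,152,4,0],False)
m=hullmask(p,'mat',(577,152),4)
go([577.8,151.6,17.5])
E
```

```text
t: 36.2
eef_pos: [577.5, 151.8, 204.9]
tcp_rot: [-3.142, 0.0, 0.222]
ft_force: [0.6, -0.2, 0.9]
opening: 0.997
grip_force: 0.0
t: 37.45
eef_pos: [577.4, 152.0, 205.0]
tcp_rot: [3.142, -0.0, 0.223]
ft_force: [0.4, 0.3, -0.3]
opening: 0.999
grip_force: 0.0
bearing x y z [577.1 150.4  -2.6] yaw deg 10.0 1-IoU mean 0.169
t 37.55 pos [577.4 152.  205. ] rot [3.141 0.    0.223] shift units [0.005 0.007 3.125] fingerline deg -77.2 F [-0.1  0.5  0.3] open 1.0 grip 0.0 q6 1.49
```

```bash
python3 -m inch '[[[0,0,0.4],0,-1],[[0,0,0.5],0,-1],[[0,0,0.5],0,-1],[[0,0,0.5],0,-1],[[0,0,0.4],0,-1],[[0,0,0.3],0,-1],[[0,0,0.25],0,-1],[[0,0,0.15],0,-1],[[0,0,0.08],0,-1],[[0,0,0.045],0,-1]]'
python3 -m inch '[[[0,0,0],0,1],[[0,0,0],0,1],[[0,0,0],0,1],[[0,0,0],0,1],[[0,0,0],0,1],[[0,0,0],0,1],[[0,0,0],0,1],[[0,0,0],0,1],[[0,0,0],0,1],[[0,0,0],0,1]]'
python3 - <<'E'
from h import *
go([577.2,-109,150])
E
```

```text
t: 38.8
eef_pos: [577.6, 152.0, 17.6]
tcp_rot: [3.141, -0.0, 0.223]
ft_force: [0.4, 0.3, 0.8]
opening: 0.997
grip_force: 0.0
t: 40.05
eef_pos: [577.5, 152.0, 17.6]
tcp_rot: [3.141, -0.0, 0.223]
ft_force: [-1.1, -1.7, 4.3]
opening: 0.62
grip_force: 30.0
t 40.05 pos [577.5 152.   17.6] rot [ 3.141 -0.     0.223] shift units [-0.965  4.241 -2.206] fingerline deg -77.2 F [-1.1 -1.7  4.3] open 0.62 grip 30.0 q6 1.49
```

```bash
python3 -m inch '[[[0,0,-0.1],0,1],[[0,0,-0.3],0,1],[[0,0,-0.5],0,1],[[0,0,-0.6],0,1],[[0,0,-0.5],0,1],[[-0.1,0.2,-0.2],0,1],[[-0.1,0.4,0],0,1],[[-0.1,0.5,0],0,1],[[-0.1,0.5,0],0,1],[[-0.1,0.5,0],0,1]]'
python3 -m inch '[[[-0.1,0.6,0],0,1],[[-0.1,0.5,0],0,1],[[-0.1,0.5,0],0,1],[[-0.1,0.35,0],0,1],[[-0.08,0.19,0],0,1],[[0,0,0],0,1],[[0,0,0],0,1],[[0,0,0],0,1],[[0,0,0],0,1],[[0,0,0],0,1]]'
python3 - <<'E'
from fit import *
P={n:eyes.read_camera(n) for n in('top','side')}
v=[fit('tray',[(p,m)],[577,-108,0,-.1]) for p in P.values() for m in[hullmask(p,'tray',(577,-108),8)] if m is not None]
go([576.8,-109,19.0])
E
```

```text
t: 41.3
eef_pos: [575.1, 20.8, 149.0]
tcp_rot: [-3.141, 0.002, 0.223]
ft_force: [0.1, -0.8, -5.7]
opening: 0.614
grip_force: 30.0
t: 42.55
eef_pos: [576.3, -108.8, 149.5]
tcp_rot: [3.141, 0.0, 0.223]
ft_force: [-0.0, 0.8, -6.2]
opening: 0.616
grip_force: 30.0
tray x y z [ 578.6 -119.    -9.4] yaw deg -5.7 1-IoU mean 0.026
t 42.65 pos [ 576.3 -109.   149.5] rot [3.141 0.    0.223] shift units [8.000e-03 2.000e-03 2.175e+00] fingerline deg -77.2 F [ 0.   0.7 -6.3] open 0.619 grip 30.0 q6 1.05
```

```bash
python3 -m inch '[[[0.008,0,0.3],0,1],[[0,0,0.5],0,1],[[0,0,0.5],0,1],[[0,0,0.4],0,1],[[0,0,0.22],0,1],[[0,0,0.12],0,1],[[0,0,0.07],0,1],[[0,0,0.04],0,1],[[0,0,0.02],0,1],[[0,0,0],0,1]]'
python3 -m inch '[[[0,0,0.006],0,1],[[0,0,0.006],0,1],[[0,0,0],0,1],[[0,0,0],0,1],[[0,0,0],0,1],[[0,0,0],0,1],[[0,0,0],0,1],[[0,0,0],0,1],[[0,0,0],0,1],[[0,0,0],0,1]]'
```

```text
t: 43.9
eef_pos: [576.9, -109.1, 19.6]
tcp_rot: [3.141, -0.0, 0.223]
ft_force: [1.0, 0.2, -6.9]
opening: 0.62
grip_force: 30.0
t: 45.15
eef_pos: [576.8, -109.1, 18.6]
tcp_rot: [3.141, -0.0, 0.223]
ft_force: [0.3, 0.4, -4.6]
opening: 0.617
grip_force: 30.0
```

Contact is starting. I ease down another 0.4 mm, then release, rise and look.

```bash
python3 -m inch '[[[0,0,0.006],0,1],[[0,0,0],0,1],[[0,0,0],0,1],[[0,0,0],0,-1],[[0,0,0],0,-1],[[0,0,0],0,-1],[[0,0,0],0,-1],[[0,0,0],0,-1],[[0,0,-0.1],0,-1],[[0,0,-0.3],0,-1]]'
python3 -m inch '[[[0,0,-0.8],0,-1],[[0,0,-0.8],0,-1],[[0,0,-0.7],0,-1],[[0,0,-0.5],0,-1],[[0,0,0],0,-1],[[0,0,0],0,-1],[[0,0,0],0,-1],[[0,0,0],0,-1],[[0,0,0],0,-1],[[0,0,0],0,-1]]'
python3 - <<'E'
from fit import *
p=eyes.read_camera('wrist');save(p,'w10.png');m=partmask(p,'bearing',(577,-109))
if m is not None: fit('bearing',[(p,cv2.fillConvexPoly(np.zeros((420,560),np.uint8),cv2.convexHull(np.argwhere(m)[:,::-1].astype(np.int32)),1))],[577,-109,5,0],False)
fit('tray',[(p,hullmask(p,'tray',(577,-108),8))],[577,-108,0,-.1])
go([577,-109,200])
E
```

```text
t: 46.4
eef_pos: [576.4, -108.9, 42.5]
tcp_rot: [-3.141, 0.001, 0.223]
ft_force: [0.6, -0.5, 0.2]
opening: 1.001
grip_force: 0.0
t: 47.65
eef_pos: [576.7, -109.0, 210.0]
tcp_rot: [-3.142, 0.0, 0.223]
ft_force: [0.2, -0.8, 0.1]
opening: 0.997
grip_force: 0.0
bearing x y z [ 577.1 -110.2    1.3] yaw deg 18.9 1-IoU mean 0.022
tray x y z [ 577.1 -111.3   -3.7] yaw deg -6.0 1-IoU mean 0.009
t 47.75 pos [ 576.8 -109.   210.2] rot [3.142 0.    0.223] shift units [0.004 0.001 0.169] fingerline deg -77.2 F [1.2 0.9 0.5] open 0.995 grip 0.0 q6 1.05
```

View pics/w10.png

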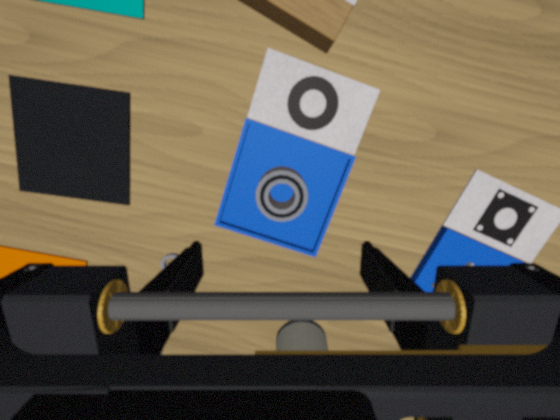

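The bearing is upright and centred at (194,282), about 1 mm off in the same view. The mat is empty, and the arm is clear of everything, so I hand the job in.

```bash
python3 -c "
from cell import env
print(env.job_done())"
```

```text
the job is handed in; nothing more can be done
None
```

The job is handed in at about 48 s of the 128 s: the bearing, housing and mount each stand upright, measured within about 1 mm of the middle of their own trays. The black mat is empty, and no move went near the oil filter, carton or wrench.

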